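# Tighten the citrus press's corner nut with a ring wrench

### The arm

A 6-joint arm with a two-finger parallel gripper is mounted at the origin on a cart in front of the work surface, level with it; the furniture and walls round the work are solid. World frame = base frame: x ahead of the robot, y to its left, z up, the work surface at z = 0. Lengths are in mm, angles in rad, forces in N, time in s.
With the tool pointing down it reaches from about 300 to 875 mm from the base axis. Payload 6.4 kg.
Tool frame: the origin (TCP) lies on the centre line of the jaws, within the pads' length; the fingertips stand 8 mm ahead of it and the grasp point (between the pads) lies 11 mm behind it; z points along the fingers, y is the line along which they close (so a half turn about z gives the same grasp; the last joint's range is limited). The gripper opens to 85 mm and grips with 20 to 120 N. Pads are 22 mm wide; open, the fingers measure 114 mm over their backs; the gripper's body (76 mm by 85 mm) begins 54 mm behind the grasp point. The pads swing forward as they close: fully open they stand 13 mm farther back than shut.
Start: joints at [1.06, 0.181, 1.607, -0, 1.354, -0.206], TCP at [172.547, 548.515, 239.288] pointing down, gripper open.
Joint ranges: [-2.99, 2.99], [-0.89, 2.07], [0.3, 2.58], [-1.14, 4.28], [0, 2.63], [-3.12, 3.12]. Speed limits (rad/s): [2.57, 2.57, 3.01, 3.14, 3.14, 3.14].

### API

Orientations are given as a 3x3 rotation matrix whose columns are the frame's x, y, z axes.
In Python, from rig import arm, capture, workorder, spotter gives the robot as it stands. Calls block until the motion is done:
- arm.move_to(position, orientation): joint-space move of the TCP to a pose.
- arm.move_l(position, attitude=None, speed=150): straight line of the TCP; attitude=None keeps the orientation; speed is the mean speed in mm/s.
- arm.movej(angles): joint-space move.
- arm.open_jaws() and arm.close_gripper(effort=None): open the fingers fully, or close them until they stop; effort is the grip in N (None keeps the last).
- arm.pause(seconds).
- arm.inverse_kinematics(position, orientation): joint angles nearest the present ones, or None.
- capture(name): name is "scene" or "side" or "wrist"; returns a dict with "img" (420x560x3 uint8, red, green, blue), "vertical_fov" (degrees; the focal length in pixels is half the picture's height over the tangent of half this angle, whatever the lens; pixels are square), "cx", "cy" (the principal point, pixels), "cam_to_world" (4x4, takes a point from camera to world coordinates). Camera axes: x right, y down, z forward; pixel columns grow to the right and rows downward; lengths in mm; the calibration is good to about 2 mm. A picture is of the moment at which its call begins. There is no depth.
A pose or a line that the arm cannot do raises arm.MotionError and nothing moves.
- workorder.job_done(): hands the job in; it is judged then, once.
Trained networks look in the newest picture that a camera, given by its name, has taken for a name from the list of things; names that differ only in an ending like _2 or _b are one class to them, and where a whole thing is asked for, a point or a joint stands for the part that bears it (a point fixed in the world has none). Each returns a list of dicts, best first, with "conf" (0 to 1); they miss things now and then, are a little off and sometimes report something else, mostly with a low value. They report only what shows in the picture. A call takes as long as a camera call.
- spotter.look_for(camera, label): "extent" ([left, top, right, bottom] in pixels, round what is visible of it).
- spotter.masks_of(camera, label): "mask" (420x560 bool, what is visible of it) and "extent" ([left, top, right, bottom] in pixels, round what is visible of it).
- spotter.pinpoint(camera, label): "centre" ([column, row] in pixels: a listed point, or the origin of a listed thing).
Readings, each from a call of its own:
- arm.current_time_s(): time.
- arm.current_joints(): joint angles.
- arm.current_joint_velocities(): joint speeds.
- arm.current_joint_torque(): joint torques, N m.
- arm.current_tcp_pos(): TCP position.
- arm.current_ee_rot(): TCP orientation.
- arm.current_ft_force(): force on the tool from outside, world axes, zero at the start.
- arm.current_torque(): the same for the moment, N m.
- arm.current_opening(): finger opening in mm.
- arm.current_grip_force(): force on a finger pad.
Only numpy, scipy, OpenCV 4.12 (cv2) and the standard library are available. Lean on these libraries where they do the work, as an engineer would, in place of code of your own. Each camera call takes 0.05 s, during which the arm holds its last target. There are 200 camera calls.

### The job

The big hex nut at the foot of the citrus press is loose. Take the offset ring wrench by its handle and, with its larger end, tighten the nut clockwise in short strokes between the pocket's walls, lifting and reseating the wrench for each stroke, until the nut bites and drags the washer's brass pointer clearly off the first mark, but not as far as the second; then lay the wrench back flat where it lay. Go gently: do not force the wrench against nut or walls, do not turn the nut with the fingers, and leave the other things on the island alone.

Things in the scene. Friction and masses are not known exactly. Their poses are not given: they have to be found in the camera images.
- press: Grey cast citrus press, fixed to the island, its back towards the robot. Origin: on the nut's axis, at the underside of the base plate (island top). z up. Base plate 12 mm thick, x = -50 to +220 mm, y = -75 to +75 mm. Column and press head (300 mm high) stand behind the pocket's back wall, beyond x = +79 mm.
- pocket: Grey walls of the press round the nut; same origin and axes as the press. Open to the press's -x side (towards the robot). Side walls: inner faces at y = +50 and -50 mm, 8 mm thick, x = -36 to +74 mm; back wall at x = +69 mm; all up to z = 72 mm. The wrench's handle can swing 45 degrees either side of the press's -x axis before it meets a wall.
- nut_seat (a point): On the nut's axis on top of its round flange (49 mm wide), 19 mm above the island: the seated wrench's underside rests here. z up; x is square to one flat of the hex and turns with the nut. Steel hex 36 mm across flats, reaching 19.5 mm above this point, the top 7.5 mm tapered by 3 mm a side.
- nut: The same nut; origin 4 mm below nut_seat. Clockwise from above tightens. It runs at about 0.12 N m for 95 to 115 degrees (not known exactly), then bites; from there nut and washer turn together at about 0.6 N m, rising to about 1 N m at the second mark, and stay where they are left (a hand that pauses there still feels 0.2 N m or more).
- pointer_tip (a point): Tip of the small brass pointer on the dark washer (58 mm) under the nut, 42 mm from the nut's axis, right of the nut seen from the robot. At the start it points along the press's -y axis at the first of two raised marks on the base plate. Once the nut bites it turns with it, towards the press's -x side; the second mark is 0.35 rad (14.6 mm) on.
- wrench: Loose steel double-ended offset ring wrench, 0.2 to 0.33 kg, 250 mm long. Origin midway between the rings in the plane of their undersides, on which it rests; z up, x to the larger ring. Handle: straight bar 14 mm wide, 16 mm high, its middle 34 mm above that plane, x = -58 to +58 mm; necks slope down to the rings at x = +100 (large) and -100 mm (too small for the nut). Balances near its origin.
- wrench_ring (a point): Centre of the larger ring, in the plane of its underside; axes as the wrench. Hexagonal hole 38.5 mm across flats (x is square to one flat), 16 mm deep, through; outside about 53 mm. With x of ring and nut equal or multiples of 60 degrees apart it drops over the nut; on the nut it has about 8 degrees of play either way.
- wrench_grip (a point): Middle of the wrench's handle bar, the place to grip, closing across the bar (14 mm); axes as the wrench.
- tumbler: Drinking glass, 80 mm wide, 91 mm high; bystander, origin at its underside.
- honey: Honey jar, 71 mm wide, 110 mm high; bystander, origin at its underside.
- mill: Wooden pepper mill, 58 mm wide, 170 mm high; bystander, origin at its underside.

How it is judged (in metres and radians):
On the way, in this order (a step that is already met when the one before it is completed fails the run):
1. the larger ring sits fully down on the nut (horizontal distance between wrench_ring and nut_seat below 0.004 m and z of wrench_ring in the frame of nut_seat below 0.005 m and angle between wrench's own z axis and vertical below 0.12 rad), for 0.1 s.
2. the wrench is lifted off the nut (z of wrench_ring in the frame of nut_seat above 0.016 m), for 0.05 s.
3. the larger ring is seated on the nut again for another stroke (all of step 1), for 0.1 s.
4. the nut has bitten: the pointer is dragged off the first mark while the wrench is on the nut (distance of pointer_tip from where it was at the start of the episode above 0.003 m and horizontal distance between wrench_ring and nut_seat below 0.004 m), for 0.1 s.
At the end, for the whole second after the job is handed in: The brass pointer stands between the marks, 3 to 14.6 mm from where it started; the wrench lies still and flat on the island, rings down, within 80 mm of where it lay (distance of pointer_tip from where it was at the start of the episode between 0.003 and 0.0146 m and distance of wrench from where it was at the start of the episode below 0.08 m and height (world z) of wrench below 0.006 m and angle between wrench's own z axis and vertical below 0.1 rad and linear speed of wrench below 0.02 m/s); the robot touches nothing.
It fails at once if the pointer passes the second mark (overtightened) (distance of pointer_tip from where it was at the start of the episode above 0.0146 m).
It fails at once if the wrench is forced on the nut (over 90 N) (contact force between wrench and nut above 90 N).
It fails at once if the wrench is forced against the pocket's walls (over 20 N) (contact force between wrench and pocket above 20 N).
It fails at once if the fingers work the nut directly (contact force between the fingers and nut above 2 N).
It fails at once if a bystander is moved more than 30 mm (distance of any of tumbler, honey, mill from where it was at the start of the episode above 0.03 m).
It also fails if it takes over 72 s, if anything falls off the work surface, if the arm or the gripper's body presses on something with over 40 N, if the wrist force passes 120 N, or if a joint passes its speed limit or range.

## Working session

There is one attempt and no reset: what is moved stays moved. The work goes in short steps, each a Python script; the robot and the scene stay as the last script left them, time stands still between calls to the robot, and variables do not carry over. Pictures are saved under pics/ and viewed, at most 10 in all, crops included, and the job is handed in when it is done.

```bash
ls; mkdir -p pics
cat > h.py <<'E'
import numpy as np, cv2
from rig import arm, capture, workorder, spotter
def ray(c,uv):
    f=210/np.tan(np.radians(c["vertical_fov"])/2); M=np.array(c["cam_to_world"])
    d=M[:3,:3]@np.array([(uv[0]-c["cx"])/f,(uv[1]-c["cy"])/f,1]); return M[:3,3],d/np.linalg.norm(d)
def onz(c,uv,z):
    o,d=ray(c,uv); return o+d*(z-o[2])/d[2]
def tri(rs):
    A=sum(np.eye(3)-np.outer(d,d) for o,d in rs); b=sum((np.eye(3)-np.outer(d,d))@o for o,d in rs)
    p=np.linalg.solve(A,b); return p,max(np.linalg.norm((np.eye(3)-np.outer(d,d))@(p-o)) for o,d in rs)
def proj(c,p):
    f=210/np.tan(np.radians(c["vertical_fov"])/2); M=np.array(c["cam_to_world"]); q=M[:3,:3].T@(np.array(p)-M[:3,3])
    return np.array([c["cx"]+f*q[0]/q[2],c["cy"]+f*q[1]/q[2]])
def save(c,n): cv2.imwrite(f"pics/{n}.png",c["img"][:,:,::-1])
def R(a): # tool down, tool x at yaw a
    c,s=np.cos(a),np.sin(a); return np.array([[c,s,0],[s,-c,0],[0,0,-1.]])
E
python3 - <<'E'
from h import *
np.set_printoptions(precision=1,suppress=True)
cs={k:capture(k) for k in("scene","side","wrist")}
cv2.imwrite("pics/a.png",np.hstack([cv2.resize(cs[k]["img"],(400,300)) for k in("scene","side")])[:,:,::-1])
save(cs["scene"],"scene0");save(cs["side"],"side0");save(cs["wrist"],"w0")
for l in["press","nut_seat","nut","pointer_tip","wrench","wrench_ring","wrench_grip","tumbler","honey","mill"]:
    rs=[]
    for k in cs:
        r=spotter.pinpoint(k,l)
        print(l,k,[(np.round(x["centre"],1),round(x["conf"],2)) for x in r[:2]])
        if r and r[0]["conf"]>.4: rs.append(ray(cs[k],r[0]["centre"]))
    if len(rs)>1: print("   ",*tri(rs))
for k in cs: print(k,cs[k]["cam_to_world"],cs[k]["vertical_fov"])
print(arm.current_time_s(),arm.current_ee_rot())
E
```

```text
pics
press scene [(array([295.1, 231.1]), 0.66)]
press side [(array([294. , 235.2]), 0.85)]
press wrist []
    [ 605.  -107.1   -1.2] 5.502508079757074
nut_seat scene [(array([294.2, 228.5]), 0.59)]
nut_seat side [(array([289.6, 227.9]), 0.6)]
nut_seat wrist []
    [ 593.4 -108.3   18.7] 1.9053575407002215
nut scene [(array([298.2, 226.8]), 0.59), (array([292.9, 235.7]), 0.2)]
nut side [(array([294.1, 225.4]), 0.55)]
nut wrist []
    [ 606.8 -108.9   23.5] 5.891555907858076
pointer_tip scene [(array([303.8, 230.7]), 0.62)]
pointer_tip side [(array([297.8, 236.8]), 0.54)]
pointer_tip wrist []
    [ 615.9 -129.5    7.9] 1.143396068358055
wrench scene []
wrench side [(array([256. , 156.4]), 0.75)]
wrench wrist []
wrench_ring scene [(array([211.5, 195.8]), 0.69)]
wrench_ring side [(array([286.4, 155.2]), 0.89)]
wrench_ring wrist []
    [586.9 284.3   6.2] 7.13509097264991
wrench_grip scene [(array([187.3, 197.5]), 0.86), (array([294.5, 225.9]), 0.53)]
wrench_grip side [(array([254.3, 145.7]), 0.94)]
wrench_grip wrist []
    [479.7 280.7  39.7] 0.17415879726528158
tumbler scene []
tumbler
[... 256 characters left out ...]
274. ]), 0.69), (array([186.3, 197.8]), 0.24)]
mill side [(array([279.2, 322. ]), 0.91), (array([292.1, 228.6]), 0.4)]
mill wrist []
    [ 562.8 -422.2    3.4] 0.9625073429611704
scene [[    0.7    -0.3     0.6  -415.6]
 [   -0.7    -0.3     0.7 -1092.4]
 [   -0.     -0.9    -0.4   710.5]
 [    0.      0.      0.      1. ]] 44.04022317508889
side [[    1.     -0.      0.    566.7]
 [   -0.     -0.6     0.8 -1225.1]
 [   -0.     -0.8    -0.6  1059.5]
 [    0.      0.      0.      1. ]] 42.92831125414217
wrist [[  0.3   0.9   0.3  95.7]
 [  1.   -0.3  -0.1 572.3]
 [ -0.    0.3  -1.  373.6]
 [  0.    0.    0.    1. ]] 68.49213159665383
1.65 [[-1.   0.3 -0. ]
 [ 0.3  1.  -0. ]
 [ 0.  -0.  -1. ]]
```

View pics/side0.png

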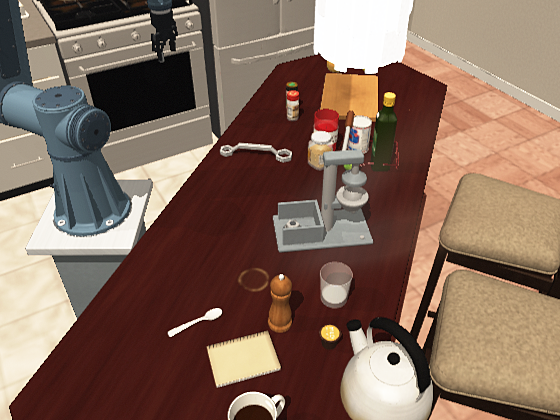

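```bash
cat > s1.py <<'E'
from h import *
np.set_printoptions(precision=2,suppress=True)
print(arm.current_joints(), arm.inverse_kinematics([500,-108,65],R(0)),arm.inverse_kinematics([500,-108,65],R(np.pi)))
def look(tag,labels):
    c=capture("wrist"); save(c,tag)
    for l,z in labels:
        r=spotter.pinpoint("wrist",l)
        for x in r[:2]: print(l,np.round(x["centre"],1),round(x["conf"],2),onz(c,x["centre"],z))
arm.move_to([490,281,200],R(0)); look("w1",[("wrench_ring",0),("wrench_grip",34),("wrench",0)])
arm.move_to([515,-108,220],R(0)); look("n1",[("nut_seat",19),("nut",15),("pointer_tip",13),("press",0)])
print(arm.current_joints(),arm.current_time_s(),arm.current_ft_force(),arm.current_torque())
E
python3 s1.py
```

```text
[ 1.06  0.18  1.61  0.    1.35 -0.21] [-0.45  0.28  1.89 -0.    0.98  1.13] [-0.45  0.28  1.89 -0.    0.98 -2.02]
wrench_grip [277.5 194.1] 0.94 [484.7  289.29  34.  ]
wrench [277.9 185.5] 0.92 [485.07 289.66   0.  ]
nut_seat [279.6  98.6] 0.75 [ 602.09 -101.18   19.  ]
nut [282.6 100.2] 0.67 [ 600.6  -104.23   15.  ]
pointer_tip [322.1  91.8] 0.97 [ 608.91 -145.27   13.  ]
pointer_tip [284.1  99.4] 0.36 [ 601.43 -105.78   13.  ]
press [281.6 100.9] 0.95 [ 600.12 -103.01    0.  ]
[-0.43  0.09  1.75  0.    1.3   1.14] 5.3583 [-0.51 -0.89  0.01] [ 0.06  0.04 -0.02]
```

```bash
cd pics; python3 -c "
import cv2,numpy as np
a=cv2.imread('w1.png');b=cv2.imread('n1.png')
b2=cv2.resize(b[30:230,180:400],None,fx=1.82*1,fy=1.82,interpolation=cv2.INTER_CUBIC)
cv2.imwrite('wn.png',np.hstack([cv2.resize(a[60:360,130:430],(400,400)),np.pad(cv2.resize(b[30:200,200:370],(400,400),interpolation=cv2.INTER_CUBIC),((0,0),(0,0),(0,0)))]))"
```

```text
(no output)
```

View pics/wn.png

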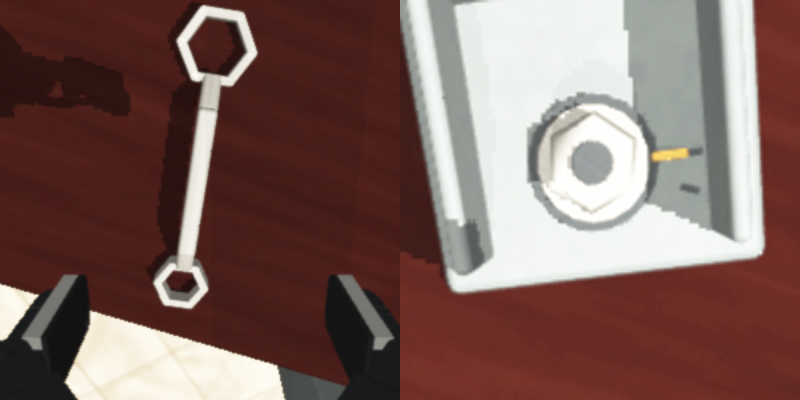

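```bash
cat >> h.py <<'E'
def rect(c,x0,x1,y0,y1,z,s=5):
    # top-down rectified view at height z: up = +x, right = -y, s px/mm
    P=np.float32([[x1,y1],[x1,y0],[x0,y0],[x0,y1]])
    src=np.float32([proj(c,[*p,z]) for p in P]); W,H=int((y1-y0)*s),int((x1-x0)*s)
    return cv2.warpPerspective(c["img"],cv2.getPerspectiveTransform(src,np.float32([[0,0],[W,0],[W,H],[0,H]])),(W,H),flags=cv2.INTER_CUBIC)
E
cat > s2.py <<'E'
from h import *
np.set_printoptions(precision=2,suppress=True)
arm.move_l([545,-104,130],speed=200)
c=capture("wrist"); save(c,"n2"); np.save("n2.npy",c,allow_pickle=True)
for l,z in [("nut_seat",19),("nut",15),("pointer_tip",13),("press",0)]:
    for x in spotter.pinpoint("wrist",l)[:1]: print(l,np.round(x["centre"],1),round(x["conf"],2),onz(c,x["centre"],z))
a=rect(c,560,640,-160,-60,31,4); b=rect(c,560,640,-160,-60,13,4)
cv2.imwrite("pics/n2r.png",np.hstack([a,b])[:,:,::-1]); print(arm.current_time_s(),c["cam_to_world"])
E
python3 s2.py
```

```text
nut_seat [282.5 138.2] 0.75 [ 601.07 -101.89   19.  ]
nut [283.2 135.3] 0.88 [ 602.93 -102.42   15.  ]
pointer_tip [339.7 130.5] 0.92 [ 606.51 -147.42   13.  ]
press [282.  135.8] 0.83 [ 601.19 -101.32    0.  ]
6.2333 [[   0.     -0.95   -0.31  625.23]
 [  -1.     -0.     -0.   -104.02]
 [   0.      0.31   -0.95  265.59]
 [   0.      0.      0.      1.  ]]
```

View pics/n2r.png

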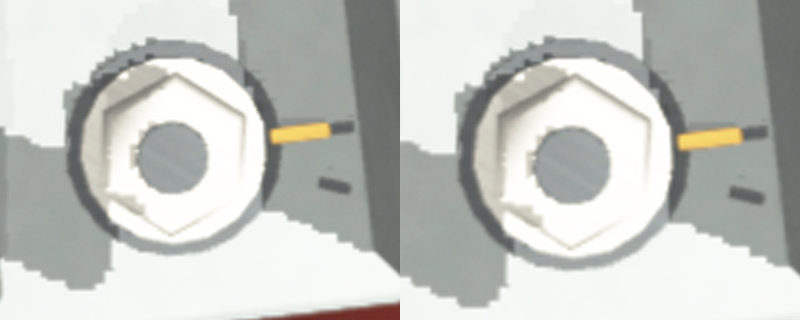

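```bash
cat > s3.py <<'E'
from h import *
import json
np.set_printoptions(precision=2,suppress=True)
c1=capture("wrist") # calibration intrinsics same; use known w1 pose below
arm.move_to([485,289,140],R(-0.05) if False else R(0))
c=capture("wrist"); save(c,"w2"); np.save("w2.npy",c,allow_pickle=True)
m=spotter.masks_of("wrist","wrench")[0]; print(m["conf"],m["extent"])
g=spotter.pinpoint("wrist","wrench_grip")[0]; G=onz(c,g["centre"],34); print(G,g)
for r in spotter.pinpoint("wrist","wrench_ring")[:1]: print("ring",onz(c,r["centre"],0))
v,u=np.nonzero(m["mask"]); P=np.array([onz(c,(a,b),42)[:2] for a,b in zip(u,v)])
k=abs(P[:,0]-G[0])<50; s,i=np.polyfit(P[k,0],P[k,1],1); yaw=np.arctan(s); print("yaw",yaw,"y at G",s*G[0]+i,k.sum(),arm.current_time_s())
a=rect(c,370,610,230,350,42,3); cv2.imwrite("pics/w2r.png",a[:,:,::-1])
json.dump([*G[:2],yaw,s*G[0]+i],open("g.json","w"))
E
python3 s3.py
```

```text
0.87 [242.8, 46.5, 339.8, 321.1]
[483.28 290.38  34.  ] {'centre': [282.4, 210.7], 'conf': 0.66}
yaw -0.15236343117512494 y at G 289.5378617620139 2086 7.9583
```

```bash
cat > s4.py <<'E'
from h import *
import json
np.set_printoptions(precision=2,suppress=True)
gx,_,yaw,gy=json.load(open("g.json"))
arm.move_to([gx,gy,90],R(yaw)); arm.move_l([gx,gy,23],speed=120)
print(arm.current_ft_force(),arm.current_tcp_pos()); arm.close_gripper(60); print(arm.current_opening(),arm.current_grip_force(),arm.current_ft_force())
arm.move_l([gx,gy,30],speed=60); arm.pause(.1); print(arm.current_opening(),arm.current_ft_force(),arm.current_torque())
arm.move_l([gx,gy,160],speed=200); arm.pause(.1)
c=capture("wrist"); np.save("w3.npy",c,allow_pickle=True)
p=arm.current_tcp_pos(); Rm=arm.current_ee_rot(); print(p,Rm)
a=np.arctan2(Rm[1][0],Rm[0][0])
for l,z in (("wrench_ring",p[2]-23),("wrench_grip",p[2]+11)):
    for r in spotter.pinpoint("wrist",l)[:1]:
        d=(onz(c,r["centre"],z)-np.array(p))[:2]; print(l,r,"tool-rel",np.cos(a)*d[0]+np.sin(a)*d[1],-np.sin(a)*d[0]+np.cos(a)*d[1])
save(c,"w3"); print(arm.current_time_s())
E
python3 s4.py
```

```text
[0.47 0.31 0.5 ] [484.14 289.84  23.96]
13.206272647644608 59.157103300094604 [-0.67  0.59  2.98]
13.098073600570233 [-0.47 -0.37 -1.87] [ 0.01 -0.05 -0.02]
[482.06 289.09 157.97] [[ 0.99 -0.15 -0.  ]
 [-0.15 -0.99 -0.  ]
 [-0.    0.   -1.  ]]
wrench_ring {'centre': [287.0, 255.3], 'conf': 0.32} tool-rel -0.9005483348404888 -1.2092168921068263
wrench_grip {'centre': [286.2, 290.2], 'conf': 0.64} tool-rel -1.4127806990843201 -0.5905476982709285
11.05
```

View pics/w3.png

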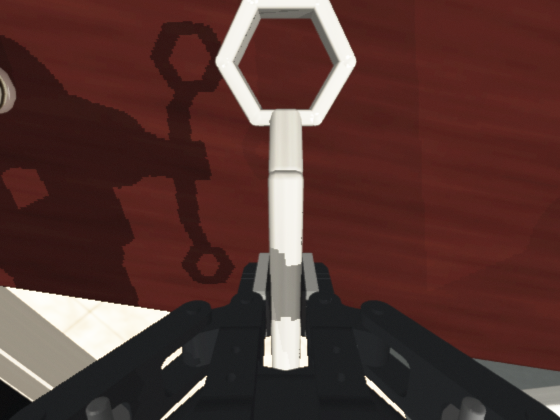

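```bash
cat > s5.py <<'E'
from h import *
np.set_printoptions(precision=2,suppress=True)
c=np.load("w3.npy",allow_pickle=True).item(); p=np.array([482.06,289.09,157.97]); a=-.1524
d=(onz(c,(286,61.5),p[2]-23+16)-p)[:2]; L=[np.cos(a)*d[0]+np.sin(a)*d[1],-np.sin(a)*d[0]+np.cos(a)*d[1]]; print("ring rel",L)
N=np.array([601.3,-103.2]); psi=np.radians(30)
rx=100; tcp=N-rx*np.array([np.cos(psi),np.sin(psi)])
arm.move_to([*(tcp+[-20,60]),165],R(psi)); arm.move_l([*tcp,130],speed=200); arm.move_l([*tcp,73],speed=100); arm.pause(.3)
c=capture("wrist"); np.save("s5.npy",c,allow_pickle=True); save(c,"s5"); p=np.array(arm.current_tcp_pos()); print("tcp err",p-[*tcp,73],p,arm.current_ft_force(),arm.current_torque(),arm.current_time_s())
zr=p[2]-23
for l,z in (("wrench_ring",zr),("nut_seat",19),("nut",15),("pointer_tip",13)):
    for r in spotter.pinpoint("wrist",l)[:2]: print(l,r["centre"],r["conf"],onz(c,r["centre"],z))
A=rect(c,560,645,-148,-58,zr+16,4.4); B=rect(c,560,645,-148,-58,38.5,4.4)
cv2.imwrite("pics/s5r.png",np.hstack([A,B])[:,:,::-1])
E
python3 s5.py
```

```text
ring rel [np.float64(97.4958671860764), np.float64(-0.5028652586806732)]
tcp err [ 0.23 -0.15  0.42] [ 514.93 -153.35   73.42] [-0.52 -0.1  -2.4 ] [-0.03  0.04  0.05] 14.05
nut_seat [281.9, 72.1] 0.86 [ 599.04 -102.61   19.  ]
nut [284.2, 70.8] 0.84 [ 600.62 -103.19   15.  ]
pointer_tip [352.9, 99.1] 0.98 [ 607.87 -146.48   13.  ]
```

View pics/s5r.png

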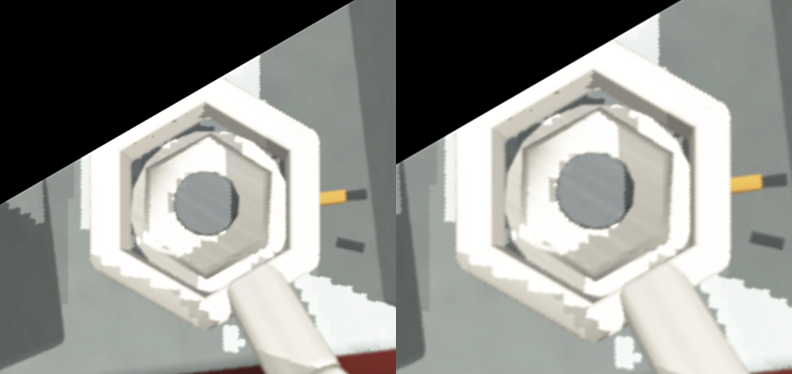

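```bash
cat >> h.py <<'E'
N0=np.array([601.5,-103.3]); RX=97.5
def pose(psi,N=N0): 
    return np.array(N)-RX*np.array([np.cos(psi),np.sin(psi)])
def tau(psi_unused=None,N=N0,b=(0,0,0)):
    F=np.array(arm.current_ft_force()); M=np.array(arm.current_torque()); p=np.array(arm.current_tcp_pos())
    r=(p[:2]-N)/1000; return r[0]*F[1]-r[1]*F[0]+M[2], F, M[2]
E
cat > s6.py <<'E'
from h import *
np.set_printoptions(precision=2,suppress=True)
psi=np.radians(30); t=pose(psi)
print("free",*tau())
arm.move_l([*t,73],speed=30); arm.pause(.2); print("free",*tau())
for z in (62,58,54,50,47,44.5,43):
    arm.move_l([*t,z],speed=40); arm.pause(.05); T,F,m=tau(); p=np.array(arm.current_tcp_pos()); print(z,p,T,F)
    if np.linalg.norm(F-[-.5,-.1,-2.4])>20: print("STOP"); break
c=capture("wrist"); save(c,"s6"); print(arm.current_time_s())
E
python3 s6.py
```

```text
free 0.0012005690216516087 [ 0.46  0.18 -2.77] -0.006639505067457614
free 0.0447806912999444 [ 0.87 -0.55 -3.33] -0.04425668896468811
62 [ 516.95 -152.01   61.77] -0.04598675920121344 [ 0.11  1.08 -2.53]
58 [ 516.95 -151.98   57.85] -0.023827460965837814 [-0.1  -0.24 -1.93]
54 [ 516.93 -151.97   53.82] -0.004616099562152101 [-0.26  0.32 -2.88]
50 [ 516.94 -151.96   49.82] 0.007547981518363606 [ 0.42  0.31 -3.1 ]
47 [ 516.99 -152.01   46.89] -0.046068752983242846 [-0.22  0.36 -2.45]
44.5 [ 517.   -152.01   44.4 ] 0.01973257344783052 [-0.6  -0.17 -2.58]
43 [ 517.01 -152.02   42.94] -0.0490415446893042 [-0.05  0.17 -2.14]
17.025
```

```bash
cat >> h.py <<'E'
Z=43.
def stroke(a,b,step,thr=.35,Fmax=18,N=N0,speed=60):
    """turn from a to b deg (clockwise), report torque; stop at thr or at side force"""
    psi=a
    while psi>b+1e-6:
        psi=max(b,psi-step); arm.move_l([*pose(np.radians(psi),N),Z],R(np.radians(psi)),speed=speed)
        T,F,m=tau(N=N); u=np.array([np.cos(np.radians(psi)),np.sin(np.radians(psi))])
        print(f"{psi:.1f} tau {T:.2f} axial {F[:2]@u:.1f} tang {F[1]*u[0]-F[0]*u[1]:.1f} Fz {F[2]:.1f} t {arm.current_time_s():.1f}")
        if T>thr or np.linalg.norm(F[:2])>Fmax: break
    return psi
E
cat > s7.py <<'E'
from h import *
stroke(30,-28,4); print(arm.current_tcp_pos(),arm.current_opening())
c=capture("wrist"); save(c,"s7"); print([ (r["centre"],r["conf"],onz(c,r["centre"],13)) for r in spotter.pinpoint("wrist","pointer_tip")[:1]])
E
python3 s7.py
```

```text
26.0 tau 0.05 axial 0.1 tang -0.2 Fz -1.8 t 17.3
22.0 tau 0.02 axial -0.7 tang -0.4 Fz -2.4 t 17.6
18.0 tau 0.03 axial -2.2 tang -0.1 Fz -2.0 t 17.8
14.0 tau -0.04 axial -2.7 tang 0.2 Fz -2.5 t 18.1
10.0 tau -0.08 axial -1.9 tang 1.3 Fz -3.3 t 18.4
6.0 tau -0.01 axial -2.1 tang 0.1 Fz -1.8 t 18.6
2.0 tau -0.16 axial -3.5 tang 1.3 Fz -2.5 t 18.9
-2.0 tau -0.00 axial -2.1 tang 0.4 Fz -1.7 t 19.2
-6.0 tau -0.02 axial -2.3 tang 0.8 Fz -1.4 t 19.4
-10.0 tau 0.01 axial -1.7 tang 0.7 Fz -2.6 t 19.7
-14.0 tau -0.03 axial -3.2 tang 1.3 Fz -1.7 t 20.0
-18.0 tau 0.07 axial -2.4 tang 0.1 Fz -2.2 t 20.2
-22.0 tau -0.01 axial -2.5 tang 0.7 Fz -1.4 t 20.5
-26.0 tau 0.04 axial -3.6 tang 0.6 Fz -2.9 t 20.8
-28.0 tau -0.00 axial -3.3 tang 1.3 Fz -1.9 t 21.0
[515.25824015 -57.68192147  42.95217517] 12.951480050533622
[([364.1, 10.4], 0.83, array([ 606.07354357, -147.44166939,   13.        ]))]
```

```bash
cat > s8.py <<'E'
from h import *
import sys
a,b,tag=float(sys.argv[1]),float(sys.argv[2]),sys.argv[3]
a2=a+4
arm.move_l([*pose(np.radians(a2)),Z],R(np.radians(a2)),speed=60)
arm.move_l([*pose(np.radians(a2)),70],speed=60); print("lift",tau()[1])
n=int(np.ceil(abs(b-a2)/16))
for s in np.linspace(a2,b,n+1)[1:]: arm.move_l([*pose(np.radians(s)),70],R(np.radians(s)),speed=130)
arm.pause(.15); c=capture("wrist"); save(c,tag); np.save(tag+".npy",c,allow_pickle=True)
z=arm.current_tcp_pos()[2]-24
A=rect(c,560,645,-148,-58,z+16,4.4); B=rect(c,560,645,-148,-58,31,4.4)
cv2.imwrite(f"pics/{tag}r.png",np.hstack([A,B])[:,:,::-1])
print([(r["centre"],onz(c,r["centre"],13)) for r in spotter.pinpoint("wrist","pointer_tip")[:1]],arm.current_time_s())
E
python3 s8.py -28 40 s8
```

```text
lift [-0.37407595  0.12341467 -2.15160068]
[([349.5, 115.4], array([ 607.76686305, -146.26280771,   13.        ]))] 23.9583
```

View pics/s8r.png

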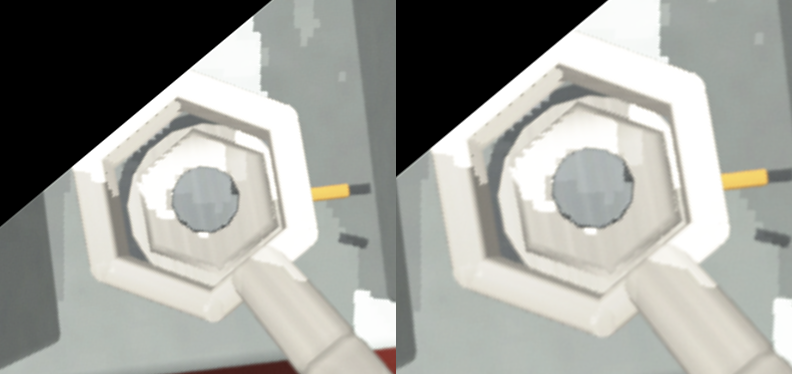

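```bash
cat > s9.py <<'E'
from h import *
import sys
np.set_printoptions(precision=1,suppress=True)
s,e=map(float,sys.argv[1:3]); coarse=float(sys.argv[3])
def seat(psi):
    t=pose(np.radians(psi)); arm.move_l([*t,70],R(np.radians(psi)),speed=60)
    for z in (56,50,46,43):
        arm.move_l([*t,z],speed=50); F=tau()[1]; print("seat",z,F)
        if np.linalg.norm(F-[0,0,-2.4])>20: print("STOP"); arm.move_l([*t,70],speed=60); sys.exit()
    arm.pause(.15)
seat(s)
psi=stroke(s,coarse,6,thr=.3)
while psi>e:
    psi=max(e,psi-2); arm.move_l([*pose(np.radians(psi)),Z],R(np.radians(psi)),speed=40)
    S=[tau() for _ in range(8)]; T=np.mean([x[0] for x in S]); F=np.mean([x[1] for x in S],0); print(psi,"T %.2f"%T,F)
    if T>.15 or np.linalg.norm(F[:2])>15: print("bite?"); break
c=capture("wrist"); save(c,"s9"); print([(r["centre"],onz(c,r["centre"],13)) for r in spotter.pinpoint("wrist","pointer_tip")[:1]],arm.current_time_s())
E
python3 s9.py 44 -32 -8
```

```text
seat 56 [-0.5  0.1 -2.4]
seat 50 [ 0.   0.2 -2.9]
seat 46 [ 0.3 -0.2 -2.1]
seat 43 [-0.   0.3 -2. ]
38.0 tau -0.02 axial -0.1 tang -0.1 Fz -2.4 t 25.9
32.0 tau -0.07 axial -0.6 tang 1.0 Fz -1.9 t 26.2
26.0 tau 0.03 axial -1.8 tang -0.2 Fz -2.8 t 26.5
20.0 tau 0.09 axial -1.7 tang -0.7 Fz -1.7 t 26.8
14.0 tau -0.02 axial -1.7 tang 0.7 Fz -2.7 t 27.2
8.0 tau -0.06 axial -2.0 tang 0.5 Fz -2.4 t 27.5
2.0 tau 0.00 axial -1.9 tang -0.1 Fz -3.0 t 27.8
-4.0 tau 0.03 axial -2.3 tang -0.1 Fz -1.9 t 28.1
-8.0 tau 0.00 axial -2.6 tang 0.3 Fz -1.7 t 28.4
-10.0 T 0.19 [-3.4  0.  -2.4]
bite?
[([373.3, 40.2], array([ 606.4, -147. ,   13. ]))] 28.725
```

```bash
cat >> h.py <<'E'
def brass(c,N=(601.5,-103.2),z=13):
    s=6; A=rect(c,N[0]-50,N[0]+20,N[1]-50,N[1]+20,z,s); h=cv2.cvtColor(A,cv2.COLOR_RGB2HSV)
    v,u=np.nonzero((h[...,0]>12)&(h[...,0]<32)&(h[...,1]>120)&(h[...,2]>110))
    x=N[0]+20-v/s-N[0]; y=N[1]+20-u/s-N[1]; r=np.hypot(x,y); k=(r>28)&(r<46)
    if k.sum()<40: return None
    return np.degrees(np.arctan2(x[k],-y[k]).mean()), int(k.sum()), r[k].max()  # falls as the pointer turns to -x
E
cat > s10.py <<'E'
from h import *
import sys
np.set_printoptions(precision=1,suppress=True)
for t in("n2","s5","s8"): print(t,brass(np.load(t+".npy",allow_pickle=True).item()))
psi,e,tgt=map(float,sys.argv[1:4])
b0=None
while psi>e:
    psi=max(e,psi-2); arm.move_l([*pose(np.radians(psi)),Z],R(np.radians(psi)),speed=40)
    S=[tau() for _ in range(8)]; T=np.mean([x[0] for x in S]); F=np.mean([x[1] for x in S],0)
    c=capture("wrist"); b=brass(c); print(psi,"T %.2f"%T,F,b)
    if b is None or b[0]<tgt or np.linalg.norm(F[:2])>25 or np.abs(T)>1.2: print("stop"); break
save(c,"s10"); print(arm.current_time_s(),arm.current_tcp_pos())
E
python3 s10.py -10 -20 -2
```

```text
n2 (np.float64(6.59651970663687), 1847, np.float64(42.25846397797459))
s5 (np.float64(7.0720483880654195), 1058, np.float64(42.261421861761555))
s8 (np.float64(7.096087020013773), 1451, np.float64(42.215386873613845))
-12.0 T 0.02 [-3.2  1.4 -2.5] (np.float64(7.24655008714264), 1417, np.float64(42.56824585950843))
-14.0 T 0.01 [-2.7  1.4 -2. ] (np.float64(7.237548147715082), 1439, np.float64(42.554540167752826))
-16.0 T 0.03 [-2.8  1.2 -2.4] (np.float64(7.220132335682468), 1452, np.float64(42.58977446393545))
-18.0 T 0.04 [-2.9  1.7 -2.6] (np.float64(7.1943202530546815), 1486, np.float64(42.5914049753912))
-20.0 T -0.04 [-2.5  1.6 -1.9] (np.float64(7.212557408176687), 1495, np.float64(42.58977446393545))
30.225 [509.9 -70.   43. ]
```

```bash
python3 s10.py -20 -32 -3
```

```text
n2 (np.float64(6.59651970663687), 1847, np.float64(42.25846397797459))
s5 (np.float64(7.0720483880654195), 1058, np.float64(42.261421861761555))
s8 (np.float64(7.096087020013773), 1451, np.float64(42.215386873613845))
-22.0 T -0.04 [-2.9  2.4 -1.8] (np.float64(7.195681203092566), 1507, np.float64(42.554540167752826))
-24.0 T 0.36 [-3.4 -0.1 -1. ] (np.float64(6.993890866145565), 1523, np.float64(42.5914049753912))
-26.0 T 0.37 [-3.9 -0.7 -2.4] (np.float64(5.2466002609112214), 1528, np.float64(42.58977446393545))
-28.0 T 0.38 [-4.3  0.5 -2. ] (np.float64(3.308842550599054), 1535, np.float64(42.50653544521778))
-30.0 T 0.31 [-3.8  1.  -0.8] (np.float64(1.4250803555156049), 1509, np.float64(42.3975890299856))
-32.0 T 0.48 [-4.6 -0.  -1.7] (np.float64(-0.46902933262076235), 1502, np.float64(42.366129028846714))
32.025 [518.7 -51.7  43. ]
```

```bash
cat > s11.py <<'E'
from h import *
import json
np.set_printoptions(precision=2,suppress=True)
gx,_,yaw,gy=json.load(open("g.json"))
p=np.radians(-25); arm.move_l([*pose(p),Z],R(p),speed=40)
arm.move_l([*pose(p),75],speed=60); arm.pause(.1); c=capture("wrist"); print("pointer",brass(c),tau()[1])
arm.move_l([*pose(p),160],speed=150)
arm.move_to([gx,gy,120],R(yaw)); arm.move_l([gx,gy,45],speed=120); arm.pause(.2)
for z in (32,28,26,25,24,23.5):
    arm.move_l([gx,gy,z],speed=40); arm.pause(.1); F=tau()[1]; print(z,arm.current_tcp_pos(),F)
    if F[2]>1.5: break
arm.open_jaws(); print(arm.current_ft_force()); arm.move_l([gx,gy,150],speed=120)
arm.pause(.1); c=capture("wrist"); save(c,"fin"); s=capture("side"); save(s,"fins")
print(spotter.pinpoint("wrist","wrench_grip")[:1],onz(c,spotter.pinpoint("wrist","wrench_grip")[0]["centre"],34),arm.current_time_s())
cv2.imwrite("pics/fin2.png",np.hstack([cv2.resize(c["img"],(400,300)),cv2.resize(s["img"][120:280,200:400],(400,300))])[:,:,::-1])
E
python3 s11.py
```

```text
pointer (np.float64(-0.5265043266151082), 272, np.float64(42.33464564895072)) [-1.43 -0.26 -2.19]
32 [483.37 289.58  32.  ] [ 0.17 -0.5  -2.63]
28 [483.24 289.53  27.96] [-0.04  0.11 -2.52]
26 [483.27 289.52  25.99] [-0.76 -0.39 -2.42]
25 [483.3  289.54  25.01] [ 0.16 -0.8  -1.74]
24 [483.25 289.53  23.97] [-0.25  1.09 -2.16]
23.5 [483.26 289.53  23.49] [-0.22 -0.33 -2.66]
[0.04 0.17 0.05]
[{'centre': [280.9, 206.0], 'conf': 0.76}] [481.88 292.93  34.  ] 40.8583
```

View pics/fin2.png

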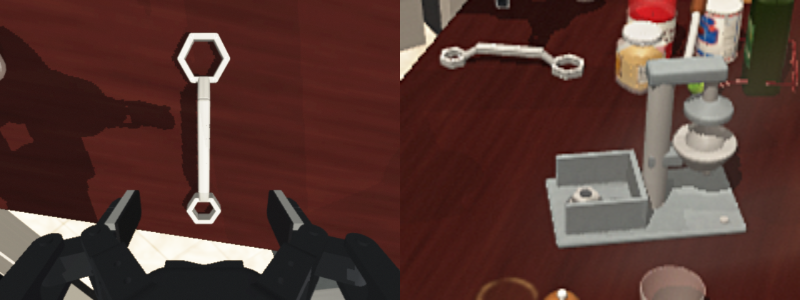

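The wrench lies flat at its old place with the larger ring near (203,57) in the left image. The gripper is clear, and the nut in its pocket is near (585,197) in the right image. The pointer has moved about 7.7° (5.6 mm).

```bash
python3 -c "
from h import *
print(workorder.job_done())"
```

```text
the job is handed in; nothing more can be done
None
```

The nut bit on the second stroke, the pointer stands about 5.6 mm past the first mark (the second is at 14.6 mm), the wrench is laid back flat where it lay, and the job was handed in at about 41 s of the allowed 72 s; no verdict came back.

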